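# Bleed the tee piece

### The arm

A 6-joint arm with a two-finger parallel gripper is mounted at the origin on the work surface. World frame = base frame: x ahead of the robot, y to its left, z up, the work surface at z = 0. Lengths are in m, angles in rad, forces in N, time in s.
With the tool pointing down it reaches from about 0.225 to 0.875 m from the base axis. Payload 3.4 kg.
Tool frame: the origin (TCP) lies on the centre line of the jaws, within the pads' length; the fingertips stand 11 mm ahead of it and the grasp point (between the pads) lies 8 mm behind it (r.tips_ahead is the distance from the TCP to the fingertips, in m); z points along the fingers, y is the line along which they close (so a half turn about z gives the same grasp; the last joint's range is limited). The gripper opens to 85 mm and grips with 20 to 120 N. Pads are 22 mm wide; open, the fingers measure 114 mm over their backs; the gripper's body (76 mm by 85 mm) begins 54 mm behind the grasp point. The pads swing forward as they close: fully open they stand 13 mm farther back than shut.
Start: joints at [1.149, 0.276, 1.505, -0, 1.361, -0.121], TCP at [0.17, 0.549, 0.242] pointing down, gripper open.
Joint ranges: [-2.89, 2.89], [-0.75, 2.08], [0.22, 2.7], [-1.18, 4.32], [0.11, 2.71], [-2.7, 2.7]. Speed limits (rad/s): [2.57, 2.57, 3.14, 3.14, 3.14, 3.14].

### API

Orientations are given as a unit quaternion [x, y, z, w].
In Python, from workcell import r, claw, kin, optics gives the robot as it stands. Calls block until the motion is done:
- r.move_ptp(position, orientation): joint-space move of the TCP to a pose.
- r.move_straight(position, rotation=None, speed=0.15): straight line of the TCP; rotation=None keeps the orientation; speed is the mean speed in m/s.
- r.set_joints(angles): joint-space move.
- claw.set_gripper(opening): finger opening in m; the grip force is fixed at half the most; returns when the fingers have stopped.
- r.dwell(seconds).
- kin.solve_ik(position, orientation): joint angles nearest the present ones, or None.
- optics.capture(name): name is "scene" or "side" or "wrist"; returns a dict with "image" (420x560x3 uint8, red, green, blue), "range_z" (420x560 float32, m along the optical axis (not along the pixel's ray), 0 where there is no reading), "fx", "fy", "cx", "cy" (pixels), "k1" (the pictures are not rectified: a ray, as slopes to the right and down, at radius r is drawn at 1 + k1 r^2 times it, then the intrinsics apply), "world_from_camera" (4x4, takes a point from camera to world coordinates). Camera axes: x right, y up, looking along -z (the intrinsics and any distortion apply to the point x, -y, -z); pixel columns grow to the right and rows downward; lengths in m; the calibration is good to about 2 mm. A picture is of the moment at which its call begins.
A pose or a line that the arm cannot do raises r.PlanningError and nothing moves.
- r.finish_job(): hands the job in; it is judged then, once.
Readings, each from a call of its own:
- r.read_clock(): time.
- r.read_joints(): joint angles.
- r.read_joint_vel(): joint speeds.
- r.read_effort(): joint torques, N m.
- r.read_tool_pos(): TCP position.
- r.read_eef_rot(): TCP orientation.
- r.read_force(): force on the tool from outside, world axes, zero at the start.
- r.read_torque(): the same for the moment, N m.
- r.read_grip_width(): finger opening in m.
- r.read_grip_force(): force on a finger pad.
Only numpy, scipy, OpenCV 4.12 (cv2) and the standard library are available. Lean on these libraries where they do the work, as an engineer would, in place of code of your own. Each camera call takes 0.05 s, during which the arm holds its last target. There are 200 camera calls.

### The job

Let the test pressure off the tee-shaped practice joint: with the fingertips, gently press the bleed button on the piece whose copper pipe has a side branch (the T), hold it fully down for at least two seconds, then let it spring back and move clear. Do not lift or shove the piece, and do not touch the elbow piece, the straight piece or any of the loose parts and tools lying around.

Things in the scene. Friction and masses are not known exactly. Their poses are not given: they have to be found in the camera images.
- tee: tee practice piece, loose, about 0.85 kg: plywood base 160 x 140 x 18 mm with 22 mm copper pipe that runs along x with a side branch towards +y at x = 20 mm: a T from above, 3 brass end caps. Origin: centre of the base's underside, on the pinkish board whose top is at z = 0.012; x along the 160 mm side, any yaw. Pipework under 62 mm high
- tee_button_top (a point): centre of the top of the tee piece's bleed button, a flat round steel cap 26 mm across, at x = -30 mm, y = 0 and 94 mm above the piece's origin when out; 12 mm above the valve's brass collar (33 mm across). It moves down with the button
- tee_button (a joint): how far the tee piece's button is pressed, m: 0 = out, 0.007 = fully down (5 mm of cap still above the collar). Spring return; it starts to move at about 1.8 N and is fully down at about 5 N, then a hard stop
- elbow: elbow practice piece, loose, about 0.85 kg: plywood base 160 x 140 x 18 mm with 22 mm copper pipe that runs along x and turns at x = 20 mm into a leg towards +y: an L from above, 2 brass end caps. Origin: centre of the base's underside, on the pinkish board whose top is at z = 0.012; x along the 160 mm side, any yaw. Pipework under 62 mm high
- elbow_button_top (a point): centre of the top of the elbow piece's bleed button, a flat round steel cap 26 mm across, at x = -30 mm, y = 0 and 94 mm above the piece's origin when out; 12 mm above the valve's brass collar (33 mm across). It moves down with the button
- elbow_button (a joint): how far the elbow piece's button is pressed, m: 0 = out, 0.007 = fully down (5 mm of cap still above the collar). Spring return; it starts to move at about 1.8 N and is fully down at about 5 N, then a hard stop
- straight: straight practice piece, loose, about 0.85 kg: plywood base 160 x 140 x 18 mm with 22 mm copper pipe that runs straight along x, no branch: an I from above, 2 brass end caps. Origin: centre of the base's underside, on the pinkish board whose top is at z = 0.012; x along the 160 mm side, any yaw. Pipework under 62 mm high
- straight_button_top (a point): centre of the top of the straight piece's bleed button, a flat round steel cap 26 mm across, at x = -30 mm, y = 0 and 94 mm above the piece's origin when out; 12 mm above the valve's brass collar (33 mm across). It moves down with the button
- straight_button (a joint): how far the straight piece's button is pressed, m: 0 = out, 0.007 = fully down (5 mm of cap still above the collar). Spring return; it starts to move at about 1.8 N and is fully down at about 5 N, then a hard stop
- nut: loose brass ring nut, 24 mm across, 18 mm high, standing on the tee piece's plywood base beside the pipe (bystander); origin: centre of its underside
- reel: loose empty blue plastic reel, 52 mm across, 42 mm high, standing on the practice board beyond the pieces (bystander); origin: centre of its underside
- coupling: loose copper sleeve coupling, 29 mm across, 45 mm high, standing on end beyond the pieces (bystander); origin: centre of its underside
- spanner: loose steel spanner, 160 mm long, lying on the board beyond the pieces (bystander); origin: underside, below its middle

How it is judged:
By the outcome, as a careful person would: the job done as asked, in the order asked, and still so for the second after the job is handed in, with the robot touching nothing.
It also fails if it takes over 32 s, if anything falls off the work surface, if the arm or the gripper's body presses on something with over 40 N, if the wrist force passes 120 N, or if a joint passes its speed limit or range.

## Working session

There is one attempt and no reset: what is moved stays moved. The work goes in short steps, each a Python script; the robot and the scene stay as the last script left them, time stands still between calls to the robot, and variables do not carry over. Pictures are saved under pics/ and viewed, at most 10 in all, crops included, and the job is handed in when it is done.

```bash
mkdir -p pics; ls
python3 - <<'E'
from workcell import r,claw,kin,optics
import cv2,numpy as np
ims=[]
for n in("scene","side","wrist"):
    c=optics.capture(n); np.save(f"pics/{n}.npy",c,allow_pickle=True); cv2.imwrite(f"pics/{n}.png",c["image"][:,:,::-1])
    print(n,c["fx"],c["k1"],np.round(c["world_from_camera"],2).tolist(),(c["range_z"]>0).mean())
print(r.read_clock(),r.read_eef_rot(),r.tips_ahead)
E
```

```text
pics
scene 456.3697733806932 -0.10802564053323313 [[0.59, -0.64, 0.49, 1.13], [0.81, 0.46, -0.37, -0.38], [0.01, 0.61, 0.79, 0.93], [0.0, 0.0, 0.0, 1.0]] 0.9961649659863946
side 481.8466736585855 0.002165195622121236 [[0.69, 0.36, -0.62, 0.01], [-0.72, 0.35, -0.6, -0.57], [0.0, 0.86, 0.5, 0.58], [0.0, 0.0, 0.0, 1.0]] 0.9959141156462585
wrist 360.8207605864462 -0.055300757763324944 [[0.3, -0.92, -0.26, 0.1], [0.96, 0.28, 0.08, 0.57], [-0.0, -0.27, 0.96, 0.37], [0.0, 0.0, 0.0, 1.0]] 0.9960841836734694
0.15 [ 1.49829994e-01  9.88711528e-01 -6.68716649e-04 -2.00294730e-04] 0.011
```

View pics/scene.png

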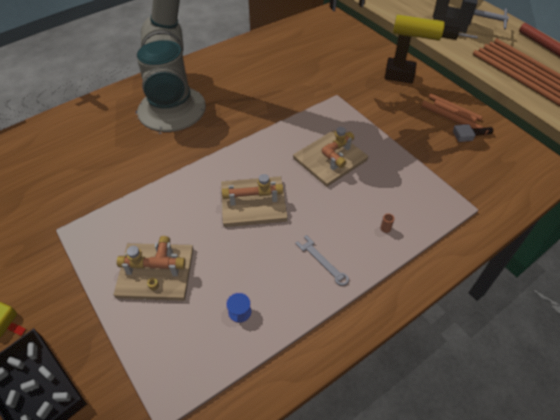

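View pics/wrist.png

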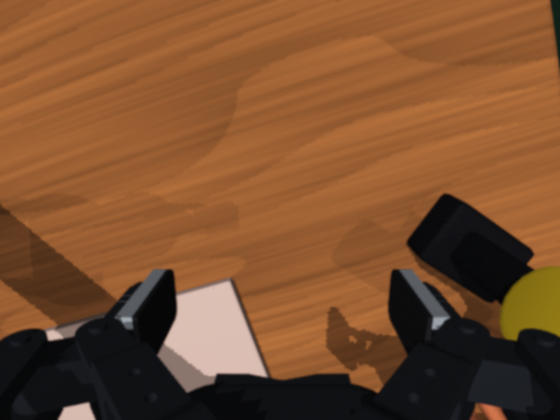

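The scene view shows the tee at about (155,265), with the nut at (152,285) and its button near (134,252). The straight piece is at (255,195) and the elbow at (332,155). The wrist view shows only the board corner. Next I'll locate the button from depth and zoom in.

```bash
cat > h.py <<'E'
import numpy as np,cv2
def cloud(c):
    h,w=c["range_z"].shape; K=np.array([[c["fx"],0,c["cx"]],[0,c["fy"],c["cy"]],[0,0,1.]])
    uv=np.stack(np.meshgrid(np.arange(w),np.arange(h)),-1).reshape(-1,1,2).astype(float)
    p=cv2.undistortPoints(uv,K,np.array([c["k1"],0,0,0.])).reshape(h,w,2)
    d=c["range_z"]; P=np.stack([p[...,0]*d,-p[...,1]*d,-d,np.ones_like(d)],-1)@np.asarray(c["world_from_camera"]).T
    P[d==0]=np.nan
    return P[...,:3]
E
python3 - <<'E'
from h import *
for n in("scene","side"):
    c=np.load(f"pics/{n}.npy",allow_pickle=True).item(); P=cloud(c)
    m=((P[...,2]>.092)&(P[...,2]<.115)&(P[...,0]>.15)&(P[...,0]<1)&(abs(P[...,1])<.6)).astype(np.uint8)
    k,l,s,ce=cv2.connectedComponentsWithStats(m)
    for i in range(1,k):
        if s[i,4]>8: q=P[l==i]; print(n,ce[i].round(),s[i,4],q.mean(0).round(4),q.min(0).round(3),q.max(0).round(3))
c=np.load("pics/scene.npy",allow_pickle=True).item()["image"]
s=np.load("pics/side.npy",allow_pickle=True).item()["image"]
a=cv2.resize(c[225:310,100:210],(515,398),interpolation=cv2.INTER_CUBIC)
cv2.imwrite("pics/c1.png",np.vstack([a,])[:,:,::-1])
E
```

```text
scene [340. 132.] 94 [0.4756 0.2826 0.1023] [0.457 0.27  0.093] [0.489 0.298 0.111]
scene [264. 180.] 133 [0.4992 0.019  0.1015] [0.483 0.005 0.092] [0.512 0.038 0.111]
scene [133. 253.] 167 [ 0.5083 -0.3285  0.1022] [ 0.49  -0.344  0.092] [ 0.52  -0.312  0.111]
side [144. 191.] 122 [0.4688 0.2811 0.1001] [0.456 0.269 0.092] [0.485 0.299 0.107]
side [233. 233.] 180 [0.4911 0.0171 0.1002] [0.477 0.005 0.092] [0.507 0.033 0.106]
side [397. 322.] 330 [ 0.4992 -0.3303  0.1008] [ 0.487 -0.343  0.092] [ 0.518 -0.313  0.107]
```

View pics/c1.png

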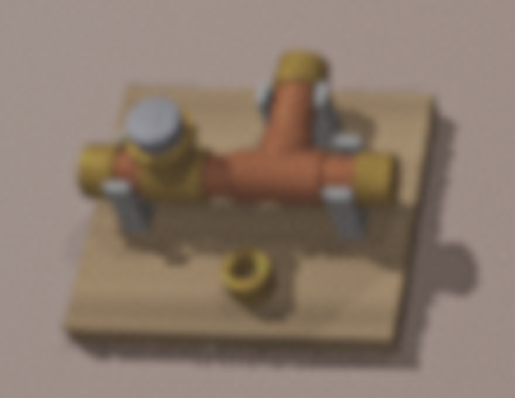

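View pics/side.png

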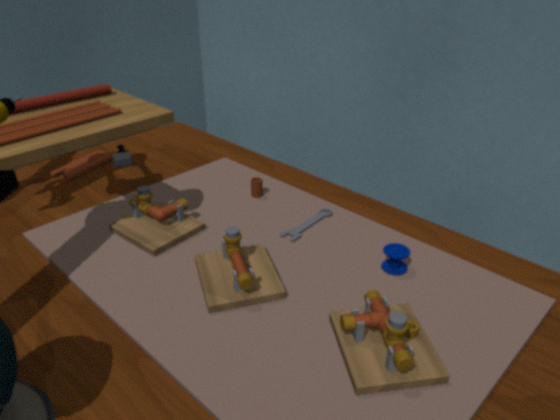

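The crop confirms the tee: it has three brass caps, a branch, and the button at about (153,125) in the crop. The side view shows the same piece at (385,340). Its button is near (0.503,-0.329,0.106). I'll hover above it with the gripper shut and look from the wrist camera.

Run:
```python
from workcell import r,claw,kin,optics
from h import *
from scipy.spatial.transform import Rotation as R
claw.set_gripper(0.0)
q0=np.array(r.read_joints()); best=None
p=[.503,-.329,.22]
for a in np.arange(0,360,15):
    q=(R.from_euler('z',a,degrees=True)*R.from_quat([1,0,0,0])).as_quat()
    s=kin.solve_ik(p,q)
    if s is not None:
        s=np.array(s); d=abs(s[5])
        if best is None or d<best[0]: best=(d,a,q,s)
print(best)
r.move_ptp(p,best[2])
r.dwell(.3)
print(r.read_clock(),r.read_tool_pos(),r.read_force(),r.read_grip_width())
for n in("wrist","scene","side"):
    c=optics.capture(n); np.save(f"pics/{n}2.npy",c,allow_pickle=True); P=cloud(c)
    if n=="wrist": cv2.imwrite("pics/w2.png",c["image"][:,:,::-1])
    m=((P[...,2]>.098)&(P[...,2]<.115)&(abs(P[...,0]-.503)<.04)&(abs(P[...,1]+.329)<.04)).astype(np.uint8)
    k,l,s,ce=cv2.connectedComponentsWithStats(m)
    for i in range(1,k):
        if s[i,4]>8: qq=P[l==i]; print(n,ce[i].round(),s[i].tolist(),qq.mean(0).round(4),qq.min(0).round(3),qq.max(0).round(3),np.median(qq[:,2]))
```

```text
(np.float64(0.09043871183107033), np.int64(45), array([0.92387953, 0.38268343, 0.        , 0.        ]), array([-6.94959452e-01,  3.27642146e-01,  1.48502209e+00, -4.44089210e-16,
        1.32892841e+00,  9.04387118e-02]))
4.5 [ 0.50316077 -0.32875846  0.2200306 ] [-0.41916195 -0.42376242  0.89265985] 0.00011381562129585852
wrist [283. 209.] [265, 190, 36, 38, 1038] [ 0.5038 -0.3287  0.106 ] [ 0.491 -0.342  0.099] [ 0.516 -0.317  0.109] 0.10629339705848424
scene [133. 251.] [127, 246, 13, 11, 111] [ 0.5063 -0.3282  0.1055] [ 0.49  -0.341  0.098] [ 0.517 -0.316  0.11 ] 0.10609003587330146
side [398. 319.] [389, 312, 18, 16, 226] [ 0.501  -0.3296  0.1039] [ 0.49  -0.341  0.098] [ 0.516 -0.316  0.107] 0.10453588780788567
```

View pics/w2.png

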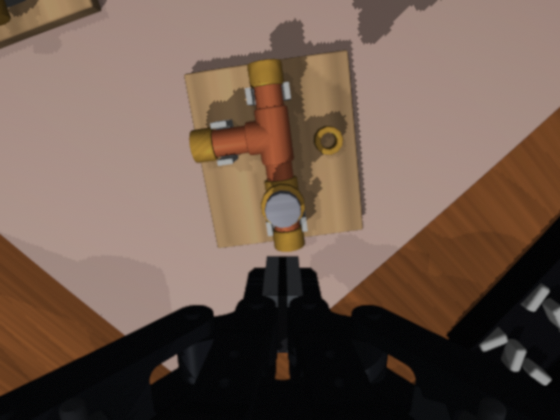

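The wrist view shows the tee from above, with its button cap at (283,209) and the shut fingertips at (283,265). All views agree on (0.5035,-0.329,0.106). I'll press in small steps while watching the force.

Run:
```python
from workcell import r,claw,kin,optics
from h import *
x,y=.5035,-.329
r.move_straight([x,y,.140],speed=.1)
r.move_straight([x,y,.122],speed=.05); r.dwell(.2)
f0=np.mean([r.read_force() for _ in range(5)],0); print(f0)
z=.119; held=False
while z>.1045:
    r.move_straight([x,y,z],speed=.03); r.dwell(.08)
    f=(np.array(r.read_force())-f0); print(round(z,4),f.round(2),round(r.read_tool_pos()[2],4),round(r.read_clock(),2))
    if f[2]>7.5: held=True;break
    z-=.0015 if f[2]<3 else .0007
print("held",held)
c=optics.capture("side"); cv2.imwrite("pics/p.png",cv2.resize(c["image"][250:410,300:480],(540,480))[:,:,::-1])
if held:
    for _ in range(5):
        r.dwell(.5); f=(np.array(r.read_force())-f0); print(f.round(2),r.read_tool_pos()[2],r.read_clock())
```

```text
[-0.55640057 -0.46379938 -0.36876068]
0.119 [0.62 0.44 0.58] 0.1189 6.64
0.1175 [0.37 0.26 0.33] 0.1175 6.97
0.116 [1.3  0.35 2.11] 0.1163 7.31
0.1145 [ 0.84 -0.5   3.05] 0.1147 7.64
0.1138 [ 1.36 -0.03  3.33] 0.1139 7.97
0.1131 [1.57 0.35 3.74] 0.1132 8.31
0.1124 [ 1.51 -0.44  3.43] 0.1125 8.64
0.1117 [1.62 0.81 4.31] 0.1118 8.97
0.111 [2.41 0.01 4.32] 0.1111 9.31
0.1103 [ 2.3  -0.97  5.41] 0.1104 9.64
0.1096 [ 1.25 -1.01  6.94] 0.1101 9.97
0.1089 [ 0.55  0.2  10.45] 0.11 10.31
held True
[ 1.46 -0.17 10.36] 0.10997067751157717 10.8583
[1.14 0.41 9.71] 0.10998270307588566 11.3583
[ 0.93 -0.47 10.75] 0.10998664086915072 11.8583
[ 0.56 -0.64 10.31] 0.1099749307838019 12.3583
[ 1.74 -0.08  9.61] 0.10999282079722575 12.8583
```

View pics/p.png

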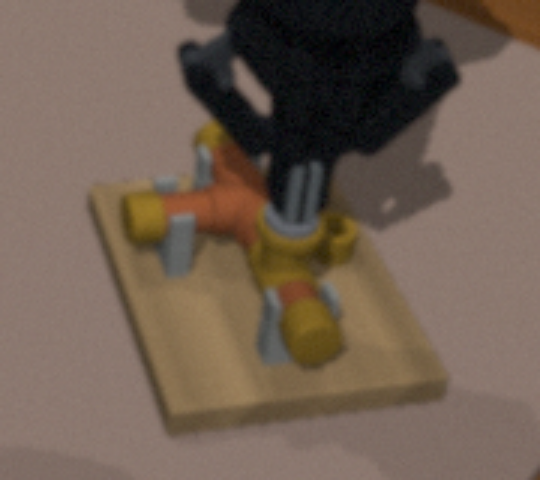

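The side crop shows the fingertips centred on the cap at (295,215), and the force shows it against the hard stop at about 10 N for over 2.5 s. Now I'll release straight up, move clear and check.

Run:
```python
from workcell import r,optics
from h import *
x,y=.5035,-.329
r.move_straight([x,y,.125],speed=.03)
r.move_straight([x,y,.24],speed=.12); r.dwell(.3)
c=optics.capture("wrist"); P=cloud(c)
m=(P[...,2]>.098)&(P[...,2]<.115)&(abs(P[...,0]-.503)<.04)&(abs(P[...,1]+.329)<.04)
print(P[m].mean(0),np.median(P[m][:,2]),m.sum(),r.read_force(),r.read_clock())
cv2.imwrite("pics/w3.png",c["image"][:,:,::-1])
```

```text
[ 0.50382292 -0.32869389  0.1060079 ] 0.10629364652675338 909 [-0.42252696 -0.79455025 -0.07558137] 15.0
```

View pics/w3.png

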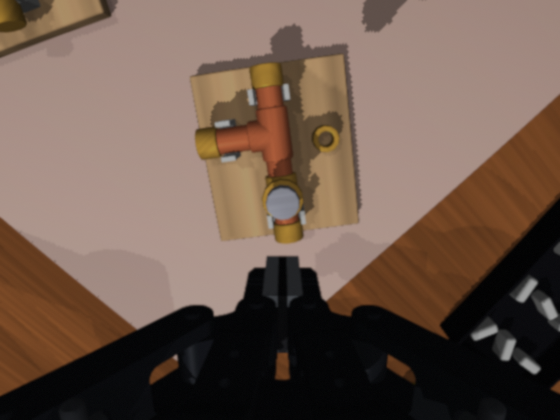

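The wrist view shows the button back out at z = 0.106 with its cap at (283,203). The tee has not moved, the nut is still standing at (326,138), and the gripper is clear.

```bash
python3 -c "
from workcell import r
print(r.finish_job())"
```

```text
the job is handed in; nothing more can be done
None
```

The tee's bleed button was held fully down at about 10 N for over 2.5 s and sprang back out; the arm moved clear with the tee unmoved and the nut still standing, and the job was handed in shortly after the 15 s mark.

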